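# Load a guest soap into the spring dispenser

### The job

Top up the wire soap dispenser on the vanity: take the round soap cake that is the same size as the one already in the dispenser, lay it flat on top of that one, and press the pile straight down to the bottom so that the three catches spring back over the upper cake and keep both cakes down when you let go.

Things in the scene. Friction and masses are not known exactly. Their poses are not given: they have to be found in the camera images.
- dispenser: Fixed steel wire-cage dispenser, open on top; origin at centre of its underside on the marble, z up its axis. Base 112 mm wide, bore 76; six rods flare to a rim hoop 105 mm wide, top 120 mm up. Three one-way catches hinged 95 mm up, tips 18 mm from the axis, fold down as a cake is pushed past and spring back once its top is under 70 mm up; then they hold its top at about 93 mm. A cake may lie 10 mm off axis.
- carrier (a joint): Spring platform in the cage, a disc 34 mm wide; value = how far it has sunk (m). 0: top stop, upper face 106 mm above the marble; 0.088: bottom stop, face at 18 mm, so the top of a two-cake pile is at 66 mm. Spring 75 N/m: it sinks some 6 mm under the second cake's weight, and pressing two cakes to the bottom stop takes up to about 15 N. About 0.060 once two cakes are caught under the catches.
- loaded_cake: Cream soap disc 60 mm across, 24 mm thick, about 70 g, lying loose on the platform in the dispenser's mouth: underside 106 mm and top 130 mm above the marble, 10 mm proud of the rim hoop. Origin at the centre of its underside, z up.
- new_cake: Cake to load: cream soap disc 60 mm across, 24 mm thick, about 70 g. Origin at centre of its underside, z up. It lies flat on a fixed bamboo board 12 mm thick, in a row of three cakes about 110 mm apart along y (within 15 degrees), in any place of the row; the others are a square cake (60 x 60 x 24 mm) and a small round one (40 mm across, 24 thick) of the same soap.
There are look-alikes about, which are no part of the job. What is shaped like the loaded_cake but red is not meant.

How it is judged (in metres and radians):
At the end, for the whole second after the job is handed in: Both 60 mm round cakes lie in the dispenser, the new one on top, held down by the catches: underside of the new cake 54 to 78 mm and of the first cake less than 54 mm above the dispenser's underside, both within 15 mm of the cage axis, within 10 degrees of flat, and still (below 20 mm/s) (z of new_cake in the frame of dispenser between 0.054 and 0.078 m and z of loaded_cake in the frame of dispenser below 0.054 m and horizontal distance between each of new_cake, loaded_cake and dispenser below 0.015 m and angle between each of new_cake, loaded_cake's own z axis and vertical below 0.175 rad and linear speed of each of new_cake, loaded_cake below 0.02 m/s); the robot touches nothing.
It also fails if it takes over 51 s, if anything falls off the work surface, if the arm or the gripper's body presses on something with over 40 N, if the wrist force passes 120 N, or if a joint passes its speed limit or range.

### The arm

A 6-joint arm with a two-finger parallel gripper is mounted at the origin on the work surface. World frame = base frame: x ahead of the robot, y to its left, z up, the work surface at z = 0. Lengths are in mm, angles in rad, forces in N, time in s.
With the tool pointing down it reaches from about 375 to 925 mm from the base axis. Payload 5.7 kg.
Tool frame: the origin (TCP) lies at the very end of the fingers, on their centre line; the grasp point (between the pads) lies 19 mm behind it; z points along the fingers, x is the direction in which the jaws open and shut, and the axes are right-handed (so a half turn about z gives the same grasp; the last joint's range is limited). The gripper opens to 88 mm and grips with 3 to 60 N. Pads are 20 mm wide; open, the fingers measure 115 mm over their backs; the gripper's body (75 mm by 178 mm) begins 61 mm behind the grasp point.
Start: joints at [1.05, 0.359, 1.51, -0, 1.272, -0.115], TCP at [236.842, 551.242, 222.623] pointing down, gripper open.
Joint ranges: [-2.97, 2.97], [-1.01, 2.36], [0.21, 2.38], [-0.96, 4.11], [0.2, 2.71], [-2.98, 2.98]. Speed limits (rad/s): [2.39, 2.39, 3.14, 3.14, 3.14, 3.14].

### API

Orientations are given as [roll, pitch, yaw] about the fixed x, y, z axes, in that order (R = Rz(yaw) Ry(pitch) Rx(roll)).
In Python, from bench import env gives the robot as it stands. The module is installed in compiled form; this text tells all that it offers.
- The arm moves only by the tool drive_tool, never from a script. Its argument "series" is a list of rows, each a list of 3 entries, a list of its own where there are three numbers: the shift along the tool's x, y, z in mm, then the turn, a rotation vector about the tool's x, y, z in rad, then the opening, from 0 (shut) to 1 (fully open). A call has exactly 5 rows; each row shifts and turns the pose as measured when the row begins, along the tool's axes as they then stand; what a row does not reach is not made up. A row lasts 1/12 s, in which the tool goes at most 41.7 mm and 7.16 degrees, less where a joint would pass 70% of its speed; a pose out of reach is approached as far as the arm can. A call is refused whole if a number of a shift passes 41.7 or a number of a turn 0.125, either way. A call with a gripper value outside its range is refused whole. The fingers move at their own pace and stop on an object; the grip force is fixed at half the most. Time passes only in rows, so rows that do not move let the fingers close, or fill a call up. It gives the time, the measured TCP pose, the force and the opening at its end, in the units of the state.
- env.read_state(): the state, without advancing time (a new reading comes with each control period).
- env.camera(name): name is "scene" or "top" or "wrist"; returns the picture (420x560x3 uint8, blue, green, red); there is no depth.
- env.calibration(name): a dict with "fx", "fy", "cx", "cy" (pixels), "camera_from_world" (4x4, takes a point from world to camera coordinates). Camera axes: x right, y down, z forward; pixel columns grow to the right and rows downward; lengths in mm; the calibration is good to about 2 mm. A picture is of the moment at which its call begins: read the wrist's pose just before it. calibration takes no time and is no camera call; for the wrist camera it gives the pose at the moment of the call.
- env.job_done(): hands the job in, once; it reports no verdict.
The state is a dict: "clock": time; "joint_pos": joint angles; "joint_vel": joint speeds; "tau": joint torques, N m; "tool_pos": TCP position; "ee_rot": TCP orientation; "contact_force": force on the tool from outside, world axes, zero at the start; "wrist_torque": the same for the moment, N m; "width": opening from 0.0 (shut) to 1.0 (fully open).
Only numpy, scipy, OpenCV 4.12 (cv2) and the standard library are available. Lean on these libraries where they do the work, as an engineer would, in place of code of your own. Each camera call takes 0.05 s, during which the arm holds its last target.

## Working session

There is one attempt and no reset: what is moved stays moved. The work goes in short steps, Python scripts to look and compute and a tool call to move; the robot and the scene stay as the last step left them, time stands still between calls to the robot, and variables do not carry over. Pictures are saved under pics/ and viewed, and the job is handed in when it is done.

Besides the shell and the picture viewer there is one more tool, called after "Call:" as a command line: name --argument value ..., lists and objects as JSON in quotes. drive_tool: Moves the arm, as the interface text tells. Its arguments: {"type":"object","properties":{"series":{"type":"array","items":{"type":"array"}}},"required":["series"]}

```bash
mkdir -p pics; python3 - <<'E'
from bench import env
import cv2
for n in ("scene","top"):
    cv2.imwrite(f"pics/{n}0.png",env.camera(n))
s=env.read_state(); print({k:s[k] for k in("clock","tool_pos","ee_rot","contact_force","width")})
for n in("scene","top","wrist"): 
    c=env.calibration(n); print(n,c["fx"],c["camera_from_world"])
E
```

```text
{'clock': 0.1, 'tool_pos': array([236.55750013, 550.77229462, 221.91712454]), 'ee_rot': array([-3.14137630e+00,  1.55717901e-03,  1.16496090e+00]), 'contact_force': array([ 0.03786877, -0.51982991,  1.09127456]), 'width': 1.0017885524531946}
scene 473.1494690883659 [[ 7.21490407e-02  9.97193710e-01 -1.99805252e-02  1.90087122e+01]
 [ 5.02121929e-01 -5.36239443e-02 -8.63132691e-01 -1.74546464e+02]
 [-8.61781924e-01  5.22415358e-02 -5.04581745e-01  1.58337944e+03]
 [ 0.00000000e+00  0.00000000e+00  0.00000000e+00  1.00000000e+00]]
top 380.53701747378113 [[ 1.84740975e-02 -9.99802517e-01 -7.32360118e-03 -4.26310350e+01]
 [-9.94575840e-01 -1.76266332e-02 -1.02509512e-01  5.71338329e+02]
 [ 1.02360177e-01  9.17764751e-03 -9.94705064e-01  7.65738723e+02]
 [ 0.00000000e+00  0.00000000e+00  0.00000000e+00  1.00000000e+00]]
wrist 310.11753259967946 [[ 3.94721817e-01  9.18799391e-01 -1.53831997e-03 -5.99951042e+02]
 [ 8.84012219e-01 -3.79319623e-01  2.73201429e-01 -3.31495575e+01]
 [ 2.50433792e-01 -1.09198458e-01 -9.61955619e-01  3.90884031e+02]
 [ 0.00000000e+00  0.00000000e+00  0.00000000e+00  1.00000000e+00]]
```

View pics/scene0.png

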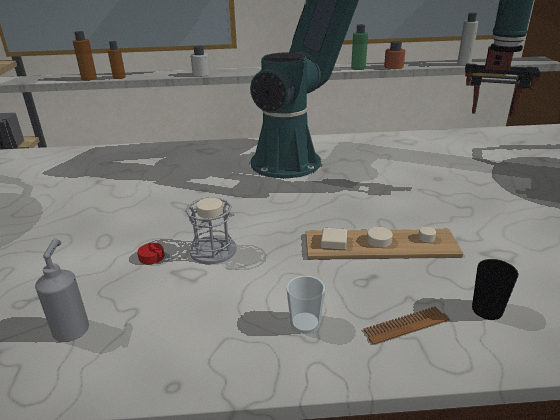

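View pics/top0.png

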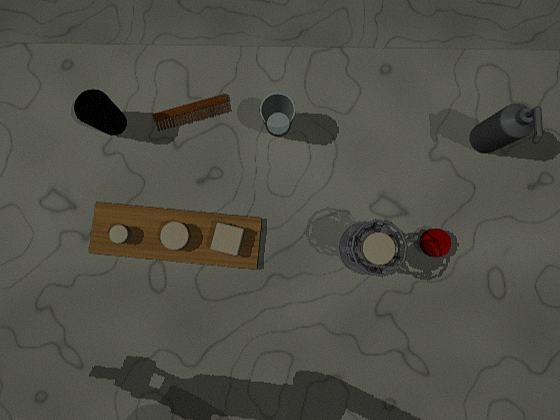

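The cakes in the top view are: small round (118,233), large round (175,235), square (227,239), loaded cake (379,248) and the red look-alike (436,243). I choose the middle round one at (175,235). Next I measure them and check a crop.

```bash
cat > h.py <<'E'
import cv2,numpy as np
from bench import env
def ray(cal,u,v,z):
    T=cal["camera_from_world"];R=T[:3,:3];c=-R.T@T[:3,3]
    d=R.T@np.array([(u-cal["cx"])/cal["fx"],(v-cal["cy"])/cal["fy"],1]);return c+d*(z-c[2])/d[2]
def proj(cal,p):
    q=cal["camera_from_world"]@np.r_[p,1];return q[0]/q[2]*cal["fx"]+cal["cx"],q[1]/q[2]*cal["fy"]+cal["cy"]
E
python3 - <<'E'
from h import *
for n,boxes in(("top",{"small":(118,233,36),"big":(175,235,36),"sq":(227,239,36),"load":(379,248,130)}),("scene",{"big":(379,234,36),"load":(209,205,130),"sq":(335,235,36)})):
    im=cv2.imread(f"pics/{n}0.png");cal=env.calibration(n);hsv=cv2.cvtColor(im,cv2.COLOR_BGR2HSV)
    g=hsv[...,2]
    for k,(u,v,z) in boxes.items():
        print(n,k,"hsv",hsv[v,u],end=" ")
        ref=im[v-2:v+3,u-2:u+3].reshape(-1,3).mean(0)
        m=(np.abs(im.astype(float)-ref).max(2)<(30 if n=="top" else 14)).astype(np.uint8)
        _,l,st,ce=cv2.connectedComponentsWithStats(m); i=l[v,u]
        cn=max(cv2.findContours((l==i).astype(np.uint8),0,1)[0],key=cv2.contourArea)
        P=np.array([ray(cal,a,b,z)[:2] for a,b in cn[:,0]],np.float32)
        (c,r)=cv2.minEnclosingCircle(P); print(st[i],"centroid",ray(cal,*ce[i],z).round(1),"mec",np.round(c,1),"d",2*r, "rect",cv2.minAreaRect(P))
im=cv2.imread("pics/top0.png")
a=cv2.resize(im[190:280,80:280],None,fx=4,fy=4); cv2.imwrite("pics/c1.png",cv2.convertScaleAbs(a,alpha=1.5))
b=cv2.resize(im[200:290,320:470],None,fx=5,fy=5); cv2.imwrite("pics/c2.png",cv2.convertScaleAbs(b,alpha=1.8))
E
```

```text
top small hsv [ 26  58 109] [109 225  19  18 265] centroid [514.6 300.4  36. ] mec [514.5 300.3] d 38.04479217529297 rect ((514.7742919921875, 300.03485107421875), (35.041893005371094, 37.451438903808594), 1.0517269372940063)
top big hsv [ 20  59 112] [160 221  28  29 623] centroid [513.1 184.6  36. ] mec [513.5 184.9] d 58.42062759399414 rect ((513.3215942382812, 184.53884887695312), (56.20584487915039, 56.052799224853516), 46.908485412597656)
top sq hsv [ 24  64 115] [210 222  33  34 763] centroid [508.1  75.9  36. ] mec [509.2  76.4] d 76.94544982910156 rect ((508.23663330078125, 75.79209899902344), (56.914588928222656, 57.091007232666016), 77.17694854736328)
top load hsv [ 22  67 110] [363 232  32  33 819] centroid [ 494.  -212.7  130. ] mec [ 494.7 -212.8] d 58.744075775146484 rect ((494.4608459472656, -212.7471160888672), (55.75054168701172, 57.492774963378906), 89.77196502685547)
scene big hsv [ 19  34 179] [368 227  24  13 247] centroid [516.3 184.8  36. ] mec [515.8 185. ] d 57.99862289428711 rect ((516.2127075195312, 184.28839111328125), (55.27154541015625, 53.223480224609375), 84.01701354980469)
scene load hsv [ 19  34 179] [197 198  25  12 237] centroid [ 498.1 -213.   130. ] mec [ 497.9 -213.6] d 57.24367904663086 rect ((497.5028381347656, -213.30621337890625), (55.80927276611328, 51.71456527709961), 83.85017395019531)
scene sq hsv [ 20  33 180] [322 228  25  14 311] centroid [512.5  76.   36. ] mec [511.7  75.7] d 77.37739562988281 rect ((511.7110290527344, 76.23457336425781), (55.81536102294922, 57.92088317871094), 76.25306701660156)
```

```bash
python3 -c "
import cv2,numpy as np
a=cv2.imread('pics/c1.png');b=cv2.imread('pics/c2.png');print(a.shape,b.shape)"
```

```text
(360, 800, 3) (450, 750, 3)
```

View pics/c1.png

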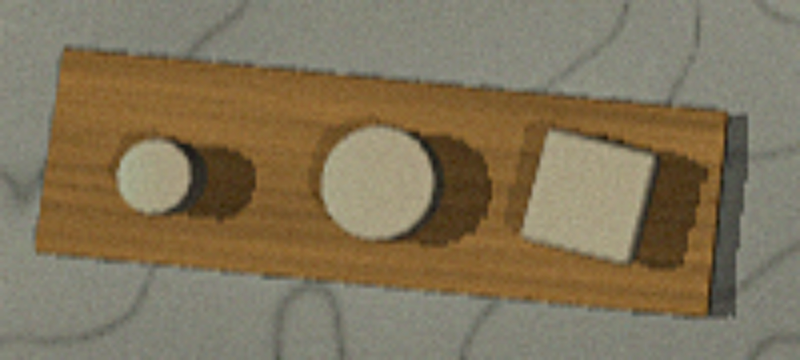

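View pics/c2.png

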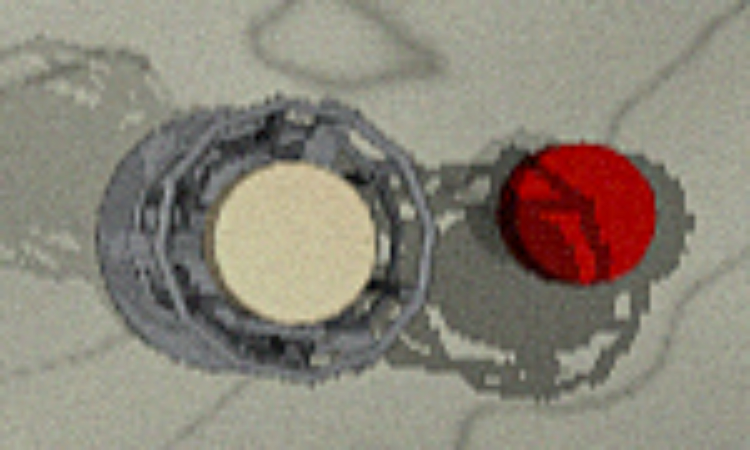

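Views agree within about 3 mm: cake at (514,185) with diameter about 58, loaded cake at (496,-213). The first crop shows the middle disc is the large round one, with a small round to its left and a square to its right.

```bash
cat >> h.py <<'E'
from scipy.spatial.transform import Rotation as Ro
def plan(tgt,yaw,step=40,n=None):
    s=env.read_state();p=np.array(s["tool_pos"],float);R=Ro.from_euler("xyz",s["ee_rot"])
    G=Ro.from_euler("xyz",[np.pi,0,yaw]);w=(R.inv()*G).as_rotvec();d=np.array(tgt)-p
    N=n or int(max(np.ceil(np.linalg.norm(d)/step),np.ceil(np.abs(w).max()/.115),1))
    print("t",round(s["clock"],2),"at",p.round(1),"rot",np.round(s["ee_rot"],3),"F",np.round(s["contact_force"],1),"w",round(s["width"],3),"N",N)
    for i in range(N):
        Ri=R*Ro.from_rotvec(w*i/N); print((Ri.inv().apply(d/N)).round(1).tolist(),(w/N).round(3).tolist())
E
python3 -c "
from h import *
plan((514,185,200),-0.03)"
```

```text
t 0.1 at [236.6 550.8 221.9] rot [-3.141e+00  2.000e-03  1.165e+00] F [ 0.  -0.5  1.1] w 1.002 N 12
[-18.9, 33.3, 1.8] [0.0, 0.0, 0.1]
[-15.5, 35.0, 1.8] [0.0, 0.0, 0.1]
[-11.9, 36.4, 1.8] [0.0, 0.0, 0.1]
[-8.2, 37.4, 1.8] [0.0, 0.0, 0.1]
[-4.5, 38.0, 1.8] [0.0, 0.0, 0.1]
[-0.7, 38.3, 1.8] [0.0, 0.0, 0.1]
[3.1, 38.1, 1.8] [0.0, 0.0, 0.1]
[6.9, 37.6, 1.8] [0.0, 0.0, 0.1]
[10.6, 36.8, 1.8] [0.0, 0.0, 0.1]
[14.2, 35.5, 1.8] [0.0, 0.0, 0.1]
[17.7, 33.9, 1.8] [0.0, 0.0, 0.1]
[20.9, 32.0, 1.8] [0.0, 0.0, 0.1]
```

Call:
drive_tool --series '[[[-19, 33, 2], [0, 0, 0.1], 1], [[-15, 35, 2], [0, 0, 0.1], 1], [[-12, 36, 2], [0, 0, 0.1], 1], [[-8, 37, 2], [0, 0, 0.1], 1], [[-4, 38, 2], [0, 0, 0.1], 1]]'

```text
clock: 0.52
tool_pos: [349.8, 400.1, 209.5]
ee_rot: [-3.139, 0.002, 0.657]
contact_force: [-0.1, 0.4, -0.2]
width: 1.002
```

Call:
drive_tool --series '[[[-1, 38, 2], [0, 0, 0.1], 1], [[3, 38, 2], [0, 0, 0.1], 1], [[7, 38, 2], [0, 0, 0.1], 1], [[11, 37, 2], [0, 0, 0.1], 1], [[14, 36, 2], [0, 0, 0.1], 1]]'

```text
clock: 0.93
tool_pos: [464.9, 236.0, 197.4]
ee_rot: [-3.141, 0.005, 0.133]
contact_force: [-0.0, 0.8, 0.4]
width: 1.003
```

```bash
python3 -c "
from h import *
plan((514,185,190),-0.03)"
```

```text
t 0.93 at [464.9 236.  197.4] rot [-3.141  0.005  0.133] F [-0.   0.8  0.4] w 1.003 N 2
[20.9, 28.5, 3.6] [-0.0, 0.003, 0.082]
[23.2, 26.7, 3.6] [-0.0, 0.003, 0.082]
```

Call:
drive_tool --series '[[[21, 28, 4], [0, 0, 0.08], 1], [[23, 27, 4], [0, 0, 0.08], 1], [[0, 0, 0], [0, 0, 0], 1], [[0, 0, 0], [0, 0, 0], 1], [[0, 0, 0], [0, 0, 0], 1]]'

```text
clock: 1.35
tool_pos: [518.8, 174.6, 187.0]
ee_rot: [3.139, 0.006, -0.049]
contact_force: [-0.3, 0.4, 0.8]
width: 0.998
```

```bash
python3 - <<'E'
from h import *
cal=env.calibration("wrist");im=env.camera("wrist");cv2.imwrite("pics/w1.png",im)
print(proj(cal,[514,185,36]))
plan((514,185,60),-0.03)
E
```

```text
(np.float64(272.3410331913984), np.float64(186.32966052201542))
t 1.4 at [518.3 175.  187. ] rot [ 3.139  0.007 -0.048] F [-0.1  0.  -0.7] w 0.999 N 4
[-1.0, -2.5, 31.8] [0.001, 0.002, -0.004]
[-1.0, -2.5, 31.8] [0.001, 0.002, -0.004]
[-1.1, -2.5, 31.8] [0.001, 0.002, -0.004]
[-1.1, -2.5, 31.8] [0.001, 0.002, -0.004]
```

View pics/w1.png

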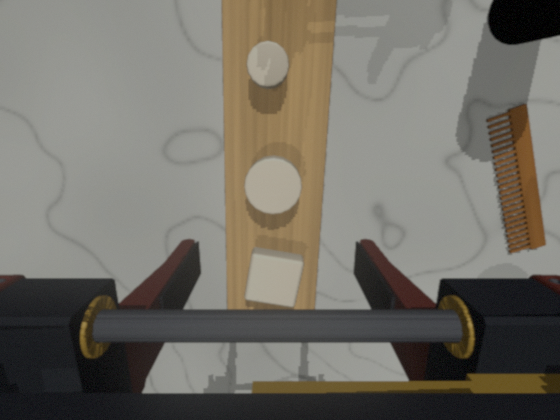

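The wrist view shows the round cake at (273,186), within 1 px of the predicted (272,186). Descending.

Call:
drive_tool --series '[[[-1, -3, 32], [0, 0, 0], 1], [[-1, -3, 32], [0, 0, 0], 1], [[-1, -2, 32], [0, 0, 0], 1], [[-1, -2, 15], [0, 0, 0], 1], [[0, 0, 0], [0, 0, 0], 1]]'

```text
clock: 1.82
tool_pos: [512.4, 192.3, 75.8]
ee_rot: [-3.141, 0.0, -0.036]
contact_force: [0.6, -0.1, -0.0]
width: 1.001
```

```bash
python3 - <<'E'
from h import *
plan((514,185,16),-0.04)
E
```

```text
t 1.82 at [512.4 192.3  75.8] rot [-3.141  0.    -0.036] F [ 0.6 -0.1 -0. ] w 1.001 N 2
[0.9, 3.6, 29.9] [-0.0, 0.0, 0.002]
[0.9, 3.6, 29.9] [-0.0, 0.0, 0.002]
```

Call:
drive_tool --series '[[[1, 4, 0], [0, 0, 0], 1], [[0, 3, 0], [0, 0, 0], 1], [[0, 0, 12], [0, 0, 0], 1], [[0, 0, 12], [0, 0, 0], 1], [[0, 0, 0], [0, 0, 0], 1]]'

```text
clock: 2.23
tool_pos: [513.7, 188.2, 56.3]
ee_rot: [-3.139, -0.005, -0.028]
contact_force: [-0.1, -0.7, -0.2]
width: 1.002
```

```bash
python3 - <<'E'
from h import *
plan((514,185,16),-0.04)
E
```

```text
t 2.23 at [513.7 188.2  56.3] rot [-3.139 -0.005 -0.028] F [-0.1 -0.7 -0.2] w 1.002 N 2
[0.1, 1.6, 20.1] [-0.001, -0.002, 0.006]
[0.2, 1.6, 20.1] [-0.001, -0.002, 0.006]
```

Call:
drive_tool --series '[[[0, 3, 10], [0, 0, 0], 1], [[0, 1, 10], [0, 0, 0], 1], [[0, 0, 10], [0, 0, 0], 1], [[0, 0, 4], [0, 0, 0], 1], [[0, 0, 0], [0, 0, 0], 1]]'

```text
clock: 2.65
tool_pos: [517.2, 184.3, 23.8]
ee_rot: [-3.138, -0.013, -0.027]
contact_force: [0.3, -0.1, -0.1]
width: 1.0
```

```bash
python3 - <<'E'
from h import *
plan((514,185,16),-0.04)
E
```

```text
t 2.65 at [517.2 184.3  23.8] rot [-3.138 -0.013 -0.027] F [ 0.3 -0.1 -0.1] w 1.0 N 1
[-3.4, -0.6, 7.8] [-0.004, -0.013, 0.013]
```

Call:
drive_tool --series '[[[-3, 0, 3], [-0.004, -0.013, 0.01], 1], [[0, 0, 3], [0, 0, 0], 1], [[0, 0, 1], [0, 0, 0], 1], [[0, 0, 0], [0, 0, 0], 1], [[0, 0, 0], [0, 0, 0], 1]]'

```text
clock: 3.07
tool_pos: [513.9, 184.4, 15.8]
ee_rot: [3.141, 0.003, -0.039]
contact_force: [1.3, -0.7, 0.9]
width: 0.999
```

```bash
python3 - <<'E'
from h import *
plan((514,185,15),-0.04)
im=env.camera("wrist");cv2.imwrite("pics/w2.png",im)
E
```

```text
t 3.07 at [513.9 184.4  15.8] rot [ 3.141e+00  3.000e-03 -3.900e-02] F [ 1.3 -0.7  0.9] w 0.999 N 1
[0.0, -0.6, 0.8] [0.001, 0.003, 0.001]
```

View pics/w2.png

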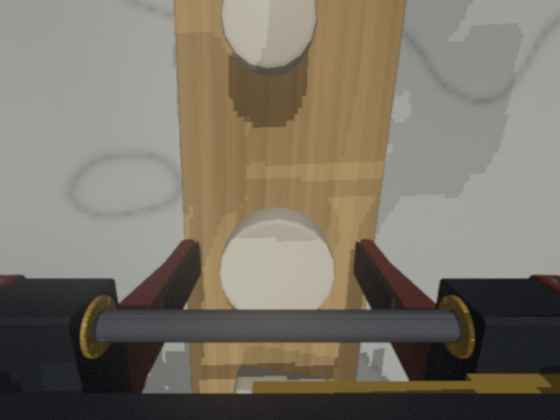

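The cake (277,265) sits midway between the fingertips (198 and 360). Closing.

Call:
drive_tool --series '[[[0, 0, 0], [0, 0, 0], 0.6], [[0, 0, 0], [0, 0, 0], 0.3], [[0, 0, 0], [0, 0, 0], 0.3], [[0, 0, 0], [0, 0, 0], 0.3], [[0, 0, 0], [0, 0, 0], 0.3]]'

```text
clock: 3.53
tool_pos: [514.4, 184.6, 16.5]
ee_rot: [3.141, 0.001, -0.038]
contact_force: [-0.2, -0.1, -1.6]
width: 0.675
```

Call:
drive_tool --series '[[[0, 0, 0], [0, 0, 0], 0.3], [[0, 0, -10], [0, 0, 0], 0.3], [[0, 0, -20], [0, 0, 0], 0.3], [[0, 0, -20], [0, 0, 0], 0.3], [[0, 0, 0], [0, 0, 0], 0.3]]'

```text
clock: 3.95
tool_pos: [512.9, 184.2, 68.3]
ee_rot: [3.14, 0.005, -0.038]
contact_force: [0.3, -0.2, 0.0]
width: 0.673
```

```bash
python3 - <<'E'
from h import *
im=env.camera("wrist");cv2.imwrite("pics/w3.png",im)
plan((514,185,230),-0.04)
E
```

```text
t 4.0 at [512.2 184.   67. ] rot [ 3.14   0.006 -0.038] F [ 1.2 -0.  -1. ] w 0.677 N 5
[0.1, -0.2, -32.6] [0.0, 0.001, 0.0]
[0.2, -0.2, -32.6] [0.0, 0.001, 0.0]
[0.2, -0.2, -32.6] [0.0, 0.001, 0.0]
[0.3, -0.2, -32.6] [0.0, 0.001, 0.0]
[0.3, -0.2, -32.6] [0.0, 0.001, 0.0]
```

View pics/w3.png

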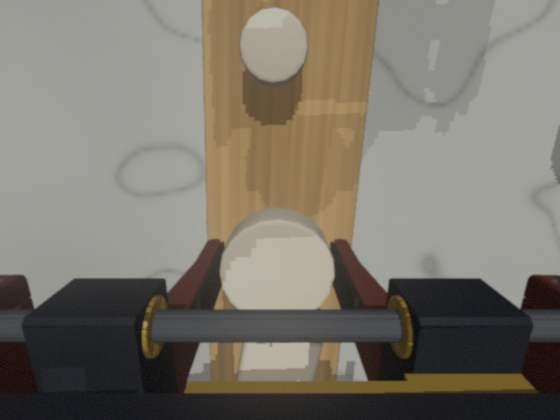

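Cake is held (opening 0.675 × 88 = 59 mm, still centred at (277,265)). Next I get the cage axis from the hoop and the base.

```bash
python3 - <<'E'
from h import *
ct=env.calibration("top");cs=env.calibration("scene")
print("hoop",ray(ct,379.4,247.8,118)); print("base", ray(ct,365.4,247.8,6))
s=cv2.imread("pics/scene0.png")
cv2.imwrite("pics/c3.png",cv2.resize(s[185:275,170:260],None,fx=6,fy=6,interpolation=cv2.INTER_CUBIC))
plan((496,-213,205),-0.04)
E
```

```text
hoop [ 494.81873078 -217.38475862  118.        ]
base [ 494.93638917 -216.07309816    6.        ]
t 4.0 at [512.2 184.   67. ] rot [ 3.14   0.006 -0.038] F [ 1.2 -0.  -1. ] w 0.677 N 11
[-0.2, 36.1, -12.5] [0.0, 0.001, 0.0]
[-0.2, 36.1, -12.5] [0.0, 0.001, 0.0]
[-0.1, 36.1, -12.5] [0.0, 0.001, 0.0]
[-0.1, 36.1, -12.5] [0.0, 0.001, 0.0]
[-0.1, 36.1, -12.5] [0.0, 0.001, 0.0]
[-0.1, 36.1, -12.5] [0.0, 0.001, 0.0]
[-0.1, 36.1, -12.5] [0.0, 0.001, 0.0]
[-0.1, 36.1, -12.5] [0.0, 0.001, 0.0]
[-0.1, 36.1, -12.5] [0.0, 0.001, 0.0]
[-0.1, 36.1, -12.5] [0.0, 0.001, 0.0]
[-0.0, 36.1, -12.5] [0.0, 0.001, 0.0]
```

View pics/c3.png

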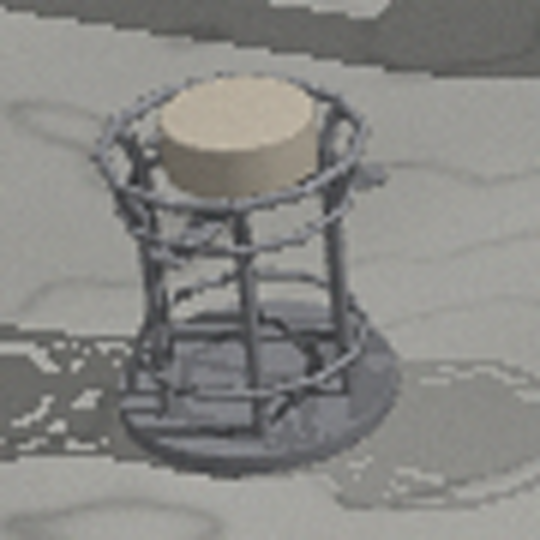

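Call:
drive_tool --series '[[[0, 0, -30], [0, 0, 0], 0.3], [[0, 0, -30], [0, 0, 0], 0.3], [[0, 0, -30], [0, 0, 0], 0.3], [[0, 10, -30], [0, 0, 0], 0.3], [[0, 30, -10], [0, 0, 0], 0.3]]'

```text
clock: 4.42
tool_pos: [507.4, 146.0, 195.9]
ee_rot: [3.139, 0.018, -0.035]
contact_force: [0.7, -0.9, -1.6]
width: 0.677
```

Call:
drive_tool --series '[[[0, 35, 0], [0, 0, 0], 0.3], [[0, 35, 0], [0, 0, 0], 0.3], [[0, 35, 0], [0, 0, 0], 0.3], [[0, 35, 0], [0, 0, 0], 0.3], [[0, 35, 0], [0, 0, 0], 0.3]]'

```text
clock: 4.83
tool_pos: [502.2, -32.6, 197.9]
ee_rot: [3.14, 0.012, -0.028]
contact_force: [1.0, 0.7, -0.9]
width: 0.672
```

```bash
python3 - <<'E'
from h import *
plan((496,-213,205),-0.04,step=32)
E
```

```text
t 4.83 at [502.2 -32.6 197.9] rot [ 3.14   0.012 -0.028] F [ 1.   0.7 -0.9] w 0.672 N 6
[-0.2, 30.1, -1.1] [0.0, 0.002, 0.002]
[-0.2, 30.1, -1.1] [0.0, 0.002, 0.002]
[-0.1, 30.1, -1.2] [0.0, 0.002, 0.002]
[-0.0, 30.1, -1.2] [0.0, 0.002, 0.002]
[0.0, 30.1, -1.2] [0.0, 0.002, 0.002]
[0.1, 30.1, -1.2] [0.0, 0.002, 0.002]
```

Call:
drive_tool --series '[[[0, 30, 0], [0, 0, 0], 0.3], [[0, 30, 0], [0, 0, 0], 0.3], [[0, 30, 0], [0, 0, 0], 0.3], [[0, 30, 0], [0, 0, 0], 0.3], [[0, 30, 0], [0, 0, 0], 0.3]]'

```text
clock: 5.25
tool_pos: [493.7, -190.3, 194.0]
ee_rot: [-3.141, 0.017, -0.029]
contact_force: [-0.2, 0.6, -0.4]
width: 0.674
```

Call:
drive_tool --series '[[[0, 15, 0], [0, 0.01, 0], 0.3], [[0, 0, 0], [0, 0, 0], 0.3], [[0, 0, 0], [0, 0, 0], 0.3], [[0, 0, 0], [0, 0, 0], 0.3], [[0, 0, 0], [0, 0, 0], 0.3]]'

```text
clock: 5.67
tool_pos: [491.1, -210.5, 190.1]
ee_rot: [-3.14, 0.011, -0.036]
contact_force: [-0.2, 1.2, -0.6]
width: 0.677
```

```bash
python3 - <<'E'
from h import *
cs=env.calibration("scene");print("scene hoop",ray(cs,208.7,208.7,118),"base",ray(cs,170+261/6,185+386/6,4))
plan((496,-215,190),-0.04)
cw=env.calibration("wrist")
im=env.camera("wrist");cv2.imwrite("pics/w4.png",im)
print(proj(cw,[496,-213,130]),proj(cw,[495,-216.5,118]))
E
```

```text
scene hoop [ 500.74029438 -214.9502494   118.        ] base [ 498.44419479 -214.38639949    4.        ]
t 5.67 at [ 491.1 -210.5  190.1] rot [-3.14   0.011 -0.036] F [-0.2  1.2 -0.6] w 0.677 N 1
[5.1, 4.3, 0.1] [-0.001, 0.011, 0.004]
(np.float64(283.9944880602694), np.float64(227.63503000383554)) (np.float64(282.69972304411004), np.float64(226.8455610043549))
```

View pics/w4.png

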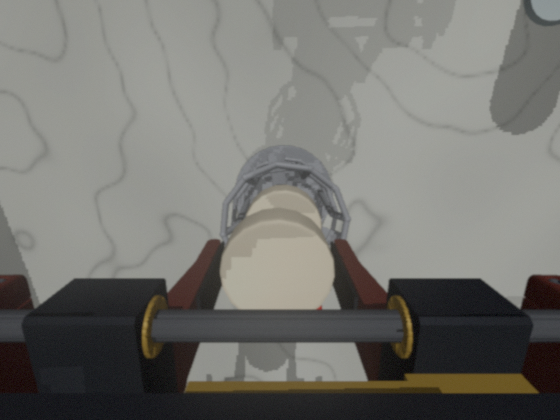

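The wrist view shows the loaded cake centred at u≈284.5 (predicted 284) and the hoop at u≈285. So the axis is about (497,-216) and the loaded cake about (496.3,-213). Aligning and lowering.

Call:
drive_tool --series '[[[5, 4, 0], [0, 0.011, 0.004], 0.3], [[0, 0, 0], [0, 0, 0], 0.3], [[0, 0, 10], [0, 0, 0], 0.3], [[0, 0, 10], [0, 0, 0], 0.3], [[0, 0, 0], [0, 0, 0], 0.3]]'

```text
clock: 6.13
tool_pos: [497.4, -211.3, 168.8]
ee_rot: [-3.14, -0.002, -0.035]
contact_force: [-0.3, 0.4, -0.8]
width: 0.677
```

```bash
python3 - <<'E'
from h import *
plan((496.5,-215,140),-0.04)
E
```

```text
t 6.13 at [ 497.4 -211.3  168.8] rot [-3.14e+00 -2.00e-03 -3.50e-02] F [-0.3  0.4 -0.8] w 0.677 N 1
[-0.8, 3.8, 28.8] [-0.001, -0.002, 0.005]
```

Call:
drive_tool --series '[[[-1, 4, 0], [0, -0.002, 0.004], 0.3], [[0, 1, 8], [0, 0, 0], 0.3], [[0, 1, 8], [0, 0, 0], 0.3], [[0, 0, 6], [0, 0, 0], 0.3], [[0, 0, 0], [0, 0, 0], 0.3]]'

```text
clock: 6.55
tool_pos: [495.3, -217.3, 143.2]
ee_rot: [-3.139, 0.002, -0.039]
contact_force: [0.2, 0.1, -1.7]
width: 0.675
```

```bash
python3 - <<'E'
from h import *
plan((496.5,-215,135),-0.04)
E
```

```text
t 6.55 at [ 495.3 -217.3  143.2] rot [-3.139e+00  2.000e-03 -3.900e-02] F [ 0.2  0.1 -1.7] w 0.675 N 1
[1.1, -2.3, 8.2] [-0.002, 0.002, 0.001]
```

Call:
drive_tool --series '[[[1, -2, 0], [-0.002, 0.002, 0], 0.3], [[0, 0, 3], [0, 0, 0], 0.3], [[0, 0, 3], [0, 0, 0], 0.3], [[0, 0, 0], [0, 0, 0], 0.3], [[0, 0, 0], [0, 0, 0], 0.3]]'

```text
clock: 6.97
tool_pos: [496.4, -215.1, 136.2]
ee_rot: [-3.141, 0.0, -0.039]
contact_force: [-0.6, 0.5, 0.0]
width: 0.678
```

```bash
python3 - <<'E'
from h import *
plan((496.5,-215,134),-0.04)
cw=env.calibration("wrist");cv2.imwrite("pics/w5.png",env.camera("wrist"));cv2.imwrite("pics/s5.png",cv2.resize(env.camera("scene")[150:280,150:290],None,fx=4,fy=4))
E
```

```text
t 6.97 at [ 496.4 -215.1  136.2] rot [-3.141  0.    -0.039] F [-0.6  0.5  0. ] w 0.678 N 1
[0.1, -0.1, 2.2] [-0.001, 0.0, 0.001]
```

View pics/s5.png

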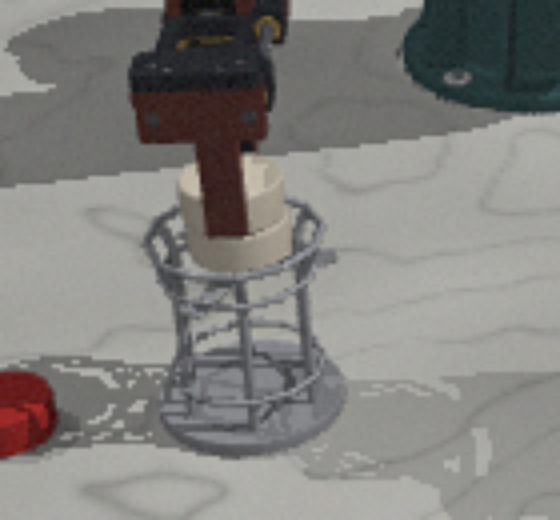

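View pics/w5.png

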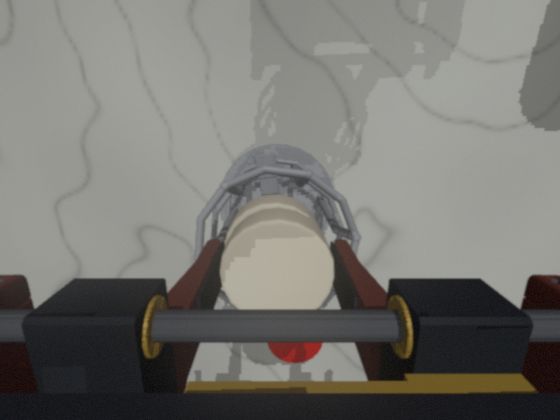

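The scene crop shows the new cake (x 178–286) about 4 mm to −y of the loaded cake (188–292), so I shift 2 mm back and lower it.

Call:
drive_tool --series '[[[0, -2, 0], [0, 0, 0], 0.3], [[0, 0, 1.5], [0, 0, 0], 0.3], [[0, 0, 1.5], [0, 0, 0], 0.3], [[0, 0, 0], [0, 0, 0], 0.3], [[0, 0, 0], [0, 0, 0], 0.3]]'

```text
clock: 7.48
tool_pos: [497.0, -213.2, 133.8]
ee_rot: [3.141, -0.001, -0.039]
contact_force: [0.1, 0.5, 0.2]
width: 0.678
```

Call:
drive_tool --series '[[[0, 0, 2], [0, 0, 0], 0.3], [[0, 0, 2], [0, 0, 0], 0.3], [[0, 0, 0], [0, 0, 0], 0.3], [[0, 0, 0], [0, 0, 0], 0.3], [[0, 0, 0], [0, 0, 0], 0.3]]'

```text
clock: 7.9
tool_pos: [497.1, -213.3, 129.5]
ee_rot: [3.141, -0.001, -0.039]
contact_force: [-0.1, 0.2, 0.5]
width: 0.672
```

```bash
python3 - <<'E'
from h import *
plan((496.5,-213.5,134),-0.04)
cv2.imwrite("pics/s6.png",cv2.resize(env.camera("scene")[170:280,170:260],None,fx=5,fy=5))
E
```

```text
t 7.9 at [ 497.1 -213.3  129.5] rot [ 3.141e+00 -1.000e-03 -3.900e-02] F [-0.1  0.2  0.5] w 0.672 N 1
[-0.6, 0.2, -4.5] [0.0, -0.001, 0.001]
```

View pics/s6.png

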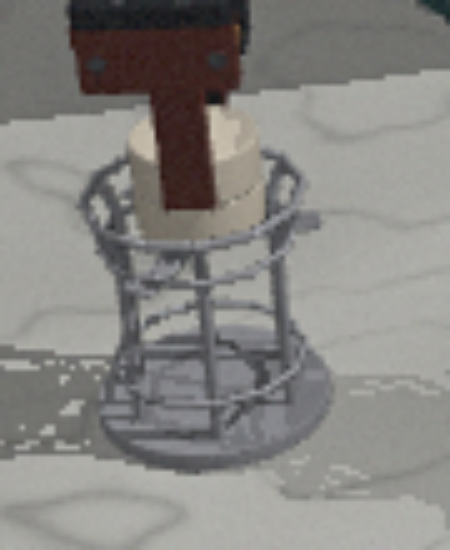

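The stack is flush and aligned to about 2 mm (upper 130–262, lower 134–267). Releasing.

Call:
drive_tool --series '[[[0, 0, 0], [0, 0, 0], 0.8], [[0, 0, 0], [0, 0, 0], 0.95], [[0, 0, 0], [0, 0, 0], 1], [[0, 0, 0], [0, 0, 0], 1], [[0, 0, -5], [0, 0, 0], 1]]'

```text
clock: 8.37
tool_pos: [496.8, -213.2, 134.2]
ee_rot: [-3.142, -0.001, -0.039]
contact_force: [0.5, 0.1, -0.4]
width: 0.99
```

Call:
drive_tool --series '[[[0, 0, -15], [0, 0, 0], 1], [[0, 0, -20], [0, 0, 0], 1], [[0, 0, -20], [0, 0, 0], 1], [[0, 0, -10], [0, 0, 0], 1], [[0, 0, 0], [0, 0, 0], 0]]'

```text
clock: 8.78
tool_pos: [496.3, -212.9, 203.1]
ee_rot: [-3.141, 0.001, -0.039]
contact_force: [-0.3, 0.2, -0.6]
width: 0.956
```

Call:
drive_tool --series '[[[0, 0, 0], [0, 0, 0], 0], [[0, 0, 0], [0, 0, 0], 0], [[0, 0, 0], [0, 0, 0], 0], [[0, 0, 0], [0, 0, 0], 0], [[0, 0, 0], [0, 0, 0], 0]]'

```text
clock: 9.2
tool_pos: [495.5, -212.5, 201.7]
ee_rot: [-3.14, 0.002, -0.039]
contact_force: [-0.4, -0.1, 0.1]
width: 0.586
```

```bash
python3 - <<'E'
from h import *
plan((496.5,-213.5,160),-0.04)
cw=env.calibration("wrist");cv2.imwrite("pics/w7.png",env.camera("wrist"))
cv2.imwrite("pics/s7.png",cv2.resize(env.camera("scene")[170:280,170:260],None,fx=5,fy=5))
cv2.imwrite("pics/t7.png",env.camera("top"))
print(proj(cw,[496.5,-213.5,148]))
E
```

```text
t 9.2 at [ 495.5 -212.5  201.7] rot [-3.14e+00  2.00e-03 -3.90e-02] F [-0.4 -0.1  0.1] w 0.586 N 2
[0.6, 0.5, 20.9] [-0.001, 0.001, 0.0]
[0.5, 0.5, 20.9] [-0.001, 0.001, 0.0]
(np.float64(278.0476496429809), np.float64(228.73489499844285))
```

View pics/s7.png

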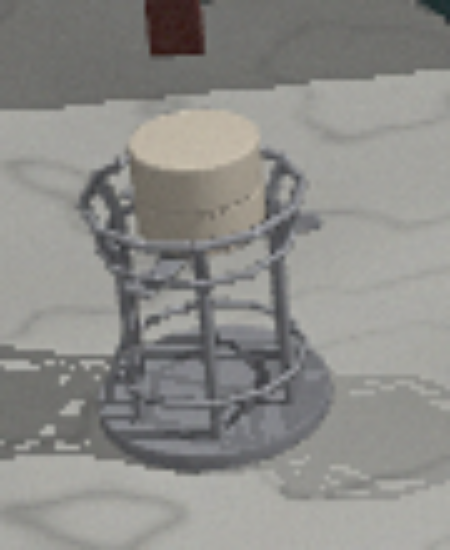

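View pics/w7.png

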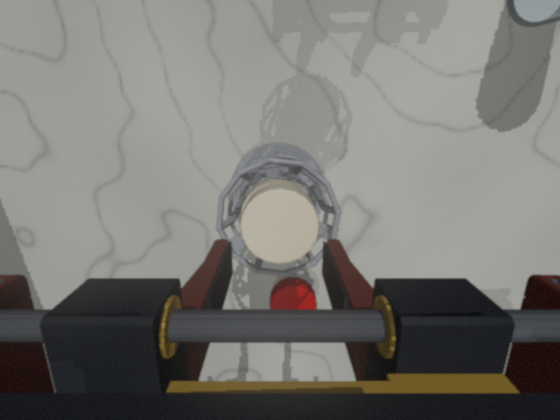

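```bash
python3 - <<'E'
from h import *
cw=env.calibration("wrist");im=cv2.imread("pics/w7.png")
print("cake",ray(cw,280,222,148),"hoop",ray(cw,279,212,118))
cv2.imwrite("pics/w7c.png",cv2.resize(im[130:290,200:360],None,fx=3.7,fy=3.7,interpolation=cv2.INTER_CUBIC))
t=cv2.imread("pics/t7.png");cv2.imwrite("pics/t7c.png",cv2.convertScaleAbs(cv2.resize(t[200:290,320:470],None,fx=5,fy=5),alpha=1.8))
E
```

```text
cake [ 498.28323077 -208.49151795  148.        ] hoop [ 497.66751309 -209.65207881  118.        ]
```

View pics/w7c.png

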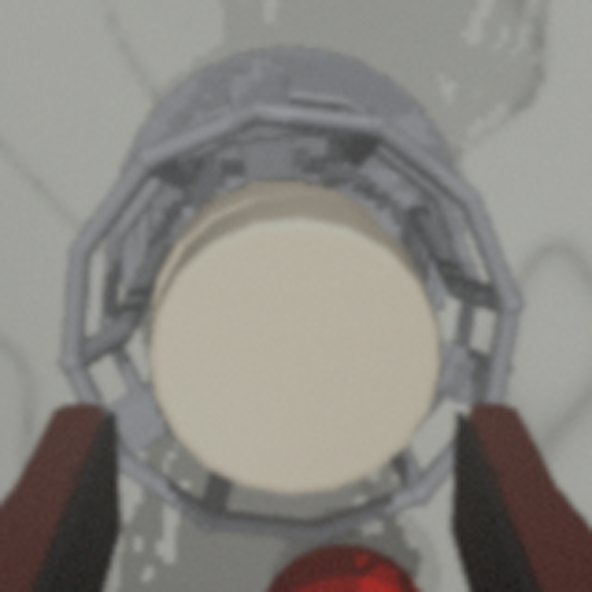

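View pics/t7c.png

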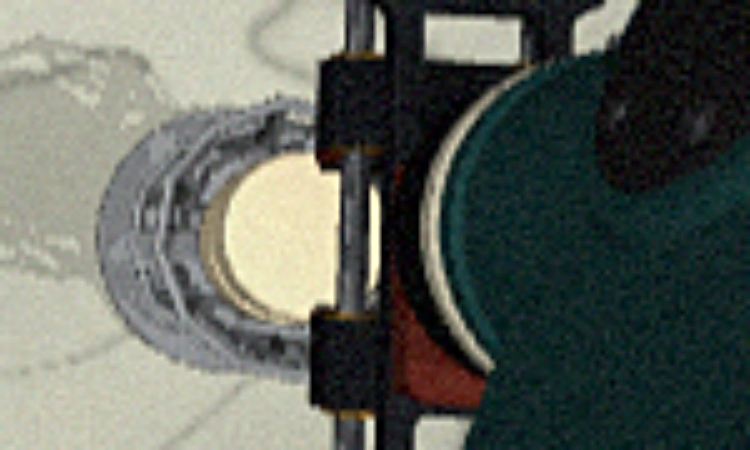

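The new cake sits flush, its centre within about 1.5 mm of the hoop centre. Three catch lugs show in the crop at (275,155), (140,420) and (460,370), so one faces roughly +y. I'll turn the closed fingers so their long side lies along that catch, which gives the most clearance.

Call:
drive_tool --series '[[[0, 0, 0], [0, 0, 0.12], 0], [[0, 0, 0], [0, 0, 0.12], 0], [[0, 0, 0], [0, 0, 0.12], 0], [[0, 0, 0], [0, 0, 0.12], 0], [[0, 0, 0], [0, 0, 0.12], 0]]'

```text
clock: 9.77
tool_pos: [495.1, -212.3, 200.6]
ee_rot: [3.141, 0.004, -0.66]
contact_force: [0.1, -0.5, 0.6]
width: 0.07
```

Call:
drive_tool --series '[[[0, 0, 0], [0, 0, 0.12], 0], [[0, 0, 0], [0, 0, 0.12], 0], [[0, 0, 0], [0, 0, 0.12], 0], [[0, 0, 0], [0, 0, 0.12], 0], [[0, 0, 0], [0, 0, 0.12], 0]]'

```text
clock: 10.18
tool_pos: [494.8, -212.0, 199.6]
ee_rot: [3.138, 0.005, -1.285]
contact_force: [0.0, -0.8, -0.5]
width: 0.006
```

```bash
python3 - <<'E'
from h import *
plan((496.7,-213.7,180),-1.48)
E
```

```text
t 10.18 at [ 494.8 -212.   199.6] rot [ 3.138  0.005 -1.285] F [ 0.  -0.8 -0.5] w 0.006 N 2
[1.1, -0.7, 9.8] [0.002, 0.002, 0.098]
[1.0, -0.8, 9.8] [0.002, 0.002, 0.098]
```

Call:
drive_tool --series '[[[2, -1, 5], [0.002, 0.004, 0.1], 0], [[0, 0, 5], [0, 0, 0.02], 0], [[0, 0, 0], [0, 0, 0], 0], [[0, 0, 0], [0, 0, 0], 0], [[0, 0, 0], [0, 0, 0], 0]]'

```text
clock: 10.6
tool_pos: [496.2, -213.7, 188.8]
ee_rot: [3.139, 0.001, -1.416]
contact_force: [0.7, 0.2, -0.2]
width: 0.004
```

```bash
python3 - <<'E'
from h import *
plan((496.7,-213.7,158),-1.48)
E
```

```text
t 10.6 at [ 496.2 -213.7  188.8] rot [ 3.139e+00  1.000e-03 -1.416e+00] F [ 0.7  0.2 -0.2] w 0.004 N 1
[0.1, -0.6, 30.8] [0.003, 0.001, 0.064]
```

Call:
drive_tool --series '[[[0, 0, 8], [0.003, 0, 0.06], 0], [[0, 0, 8], [0, 0, 0], 0], [[0, 0, 8], [0, 0, 0], 0], [[0, 0, 4], [0, 0, 0], 0], [[0, 0, 0], [0, 0, 0], 0]]'

```text
clock: 11.02
tool_pos: [497.0, -214.1, 160.0]
ee_rot: [-3.14, -0.0, -1.471]
contact_force: [-0.2, -0.0, -0.2]
width: 0.005
```

```bash
python3 - <<'E'
from h import *
plan((496.7,-213.7,140),-1.48)
cv2.imwrite("pics/s8.png",cv2.resize(env.camera("scene")[150:280,160:270],None,fx=4.5,fy=4.5))
E
```

```text
t 11.02 at [ 497.  -214.1  160. ] rot [-3.14  -0.    -1.471] F [-0.2 -0.  -0.2] w 0.005 N 1
[-0.4, 0.3, 20.0] [-0.002, -0.0, 0.009]
```

View pics/s8.png

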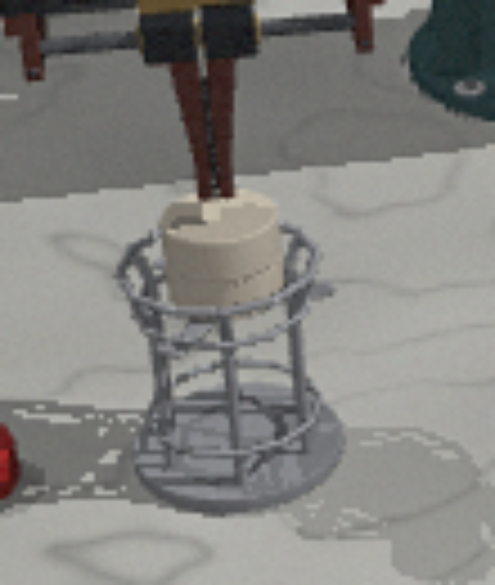

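The closed fingers are over the cake's centre. Pressing down in small steps.

Call:
drive_tool --series '[[[0, 0, 5], [0, 0, 0], 0], [[0, 0, 5], [0, 0, 0], 0], [[0, 0, 5], [0, 0, 0], 0], [[0, 0, 5], [0, 0, 0], 0], [[0, 0, 0], [0, 0, 0], 0]]'

```text
clock: 11.48
tool_pos: [498.2, -214.7, 139.7]
ee_rot: [-3.138, -0.002, -1.469]
contact_force: [-0.8, -0.2, 3.9]
width: 0.007
```

```bash
python3 - <<'E'
from h import *
plan((496.7,-213.7,120),-1.48)
cv2.imwrite("pics/s9.png",cv2.resize(env.camera("scene")[150:280,160:270],None,fx=4.5,fy=4.5))
E
```

```text
t 11.48 at [ 498.2 -214.7  139.7] rot [-3.138e+00 -2.000e-03 -1.469e+00] F [-0.8 -0.2  3.9] w 0.007 N 1
[-1.2, 1.5, 19.7] [-0.004, -0.002, 0.011]
```

View pics/s9.png

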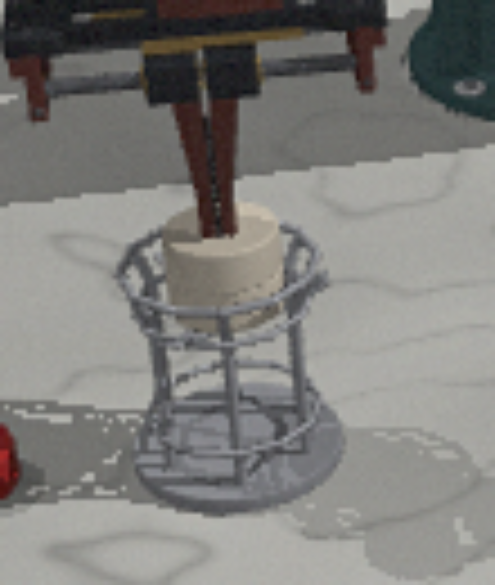

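Pile is going down flat; 3.9 N. Continuing with a small correction for the +x drift.

Call:
drive_tool --series '[[[-0.5, 1, 5], [-0.002, 0, 0], 0], [[0, 0.5, 5], [0, 0, 0], 0], [[0, 0.5, 5], [0, 0, 0], 0], [[0, 0, 5], [0, 0, 0], 0], [[0, 0, 0], [0, 0, 0], 0]]'

```text
clock: 11.95
tool_pos: [498.2, -214.9, 122.3]
ee_rot: [-3.135, -0.004, -1.469]
contact_force: [-2.2, 1.4, 1.6]
width: 0.005
```

```bash
python3 - <<'E'
from h import *
plan((496.7,-213.7,100),-1.48)
cv2.imwrite("pics/s10.png",cv2.resize(env.camera("scene")[150:280,160:270],None,fx=4.5,fy=4.5))
E
```

```text
t 11.95 at [ 498.2 -214.9  122.3] rot [-3.135 -0.004 -1.469] F [-2.2  1.4  1.6] w 0.005 N 1
[-1.4, 1.5, 22.3] [-0.006, -0.004, 0.011]
```

View pics/s10.png

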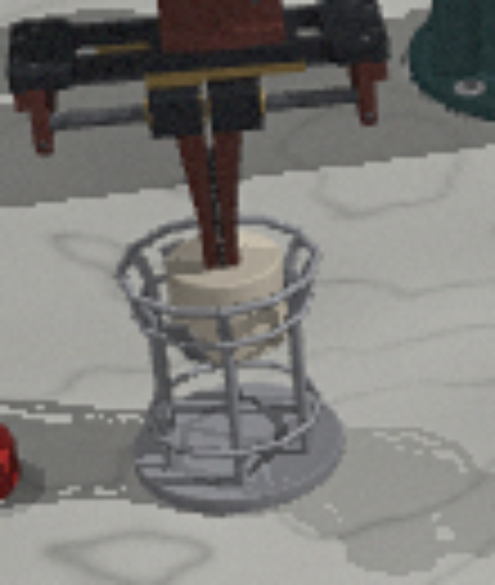

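Call:
drive_tool --series '[[[-0.5, 1.5, 5], [-0.006, -0.004, 0], 0], [[-0.5, 1, 5], [-0.002, 0, 0], 0], [[0, 0.5, 5], [0, 0, 0], 0], [[0, 0.5, 5], [0, 0, 0], 0], [[0, 0, 2], [0, 0, 0], 0]]'

```text
clock: 12.42
tool_pos: [498.1, -214.8, 102.7]
ee_rot: [-3.137, -0.003, -1.47]
contact_force: [-1.0, 1.3, 5.0]
width: 0.006
```

```bash
python3 - <<'E'
from h import *
plan((496.7,-213.7,80),-1.48)
cv2.imwrite("pics/s11.png",cv2.resize(env.camera("scene")[170:280,165:265],None,fx=5.5,fy=5.5,interpolation=2))
E
```

```text
t 12.42 at [ 498.1 -214.8  102.7] rot [-3.137e+00 -3.000e-03 -1.470e+00] F [-1.   1.3  5. ] w 0.006 N 1
[-1.3, 1.4, 22.7] [-0.005, -0.003, 0.01]
```

View pics/s11.png

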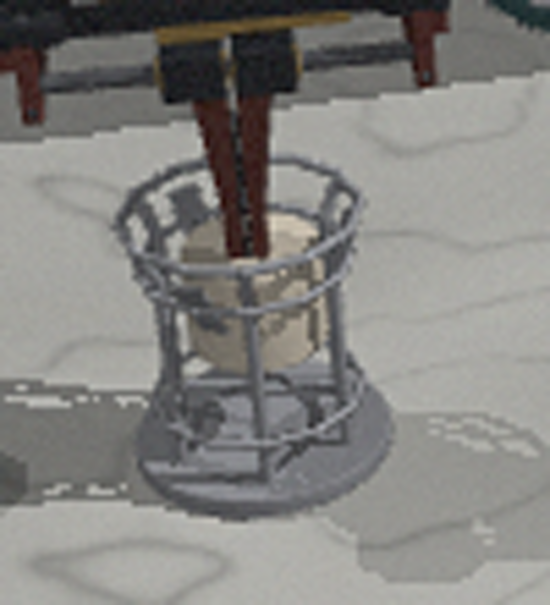

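The pile is level and inside the cage, the catches are folding, and the force is 5 N.

Call:
drive_tool --series '[[[-0.5, 1.5, 6], [-0.004, -0.003, 0], 0], [[-0.5, 1, 5], [-0.002, 0, 0], 0], [[0, 0.5, 5], [0, 0, 0], 0], [[0, 0.5, 5], [0, 0, 0], 0], [[0, 0, 2], [0, 0, 0], 0]]'

```text
clock: 12.88
tool_pos: [498.2, -215.1, 81.7]
ee_rot: [-3.136, -0.003, -1.47]
contact_force: [-0.0, 2.1, 7.2]
width: 0.006
```

```bash
python3 - <<'E'
from h import *
plan((496.7,-213.7,66),-1.48)
E
```

```text
t 12.88 at [ 498.2 -215.1   81.7] rot [-3.136e+00 -3.000e-03 -1.470e+00] F [-0.   2.1  7.2] w 0.006 N 1
[-1.5, 1.4, 15.7] [-0.006, -0.003, 0.01]
```

Call:
drive_tool --series '[[[-0.5, 1.5, 5], [-0.004, -0.003, 0], 0], [[-0.5, 1, 5], [-0.002, 0, 0], 0], [[0, 0.5, 5], [0, 0, 0], 0], [[0, 0, 4], [0, 0, 0], 0], [[0, 0, 3], [0, 0, 0], 0]]'

```text
clock: 13.3
tool_pos: [499.2, -215.3, 65.5]
ee_rot: [-3.135, -0.003, -1.47]
contact_force: [-11.3, 6.8, 57.5]
width: 0.004
```

Call:
drive_tool --series '[[[0, 0, 4], [0, 0, 0], 0], [[0, 0, 4], [0, 0, 0], 0], [[0, 0, 4], [0, 0, 0], 0], [[0, 0, 4], [0, 0, 0], 0], [[0, 0, 4], [0, 0, 0], 0]]'

```text
clock: 13.72
tool_pos: [499.1, -215.3, 65.7]
ee_rot: [-3.132, -0.007, -1.468]
contact_force: [-9.6, 5.6, 45.1]
width: 0.005
```

```bash
python3 - <<'E'
from h import *
plan((496.7,-213.7,66),-1.48)
cv2.imwrite("pics/s12.png",cv2.resize(env.camera("scene")[170:280,165:265],None,fx=5.5,fy=5.5,interpolation=2))
E
```

```text
t 13.72 at [ 499.1 -215.3   65.7] rot [-3.132 -0.007 -1.468] F [-9.6  5.6 45.1] w 0.005 N 1
[-1.8, 2.2, -0.4] [-0.01, -0.007, 0.012]
```

View pics/s12.png

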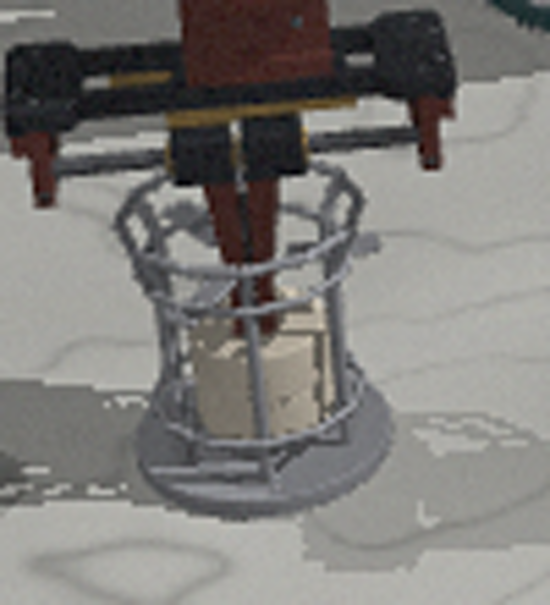

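Bottomed at z = 65.7 (force jumped to 45–57 N), and the catches are sprung out above the upper cake. Easing off, recentring and withdrawing.

Call:
drive_tool --series '[[[0, 0, -3], [0, 0, 0], 0], [[0, 0, -3], [0, 0, 0], 0], [[0, 1, -4], [0.0, 0, 0], 0], [[0, 0, -4], [0, 0, 0], 0], [[0, 0, 0], [0, 0, 0], 0]]'

```text
clock: 14.18
tool_pos: [498.2, -215.3, 84.6]
ee_rot: [-3.129, -0.009, -1.468]
contact_force: [-0.6, 1.5, 4.7]
width: 0.003
```

```bash
python3 - <<'E'
from h import *
plan((496.7,-213.7,100),-1.48)
cv2.imwrite("pics/s13.png",cv2.resize(env.camera("scene")[170:280,165:265],None,fx=5.5,fy=5.5,interpolation=2))
E
```

```text
t 14.18 at [ 498.2 -215.3   84.6] rot [-3.129 -0.009 -1.468] F [-0.6  1.5  4.7] w 0.003 N 1
[-1.6, 1.1, -15.4] [-0.013, -0.009, 0.013]
```

View pics/s13.png

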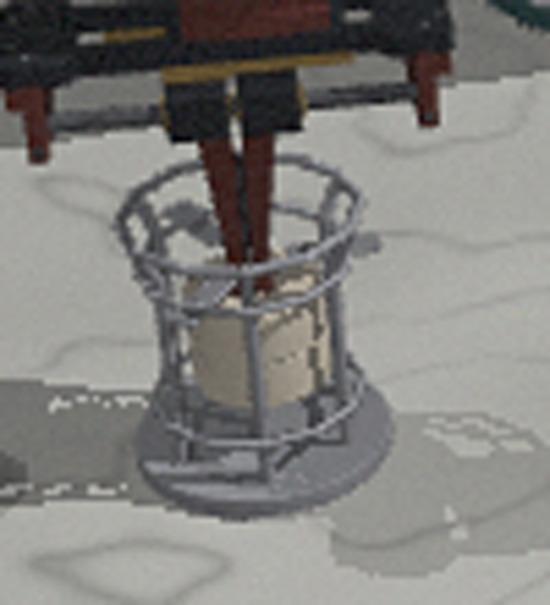

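Catches remain over the cake. I continue up slowly.

Call:
drive_tool --series '[[[-1, 1, -3], [-0.01, -0.009, 0.01], 0], [[0, 0, -3], [0, 0, 0], 0], [[0, 0, -3], [0, 0, 0], 0], [[0, 0, -3], [0, 0, 0], 0], [[0, 0, -3], [0, 0, 0], 0]]'

```text
clock: 14.65
tool_pos: [497.1, -215.0, 99.7]
ee_rot: [-3.141, 0.0, -1.478]
contact_force: [-0.5, 0.5, 0.1]
width: 0.005
```

Call:
drive_tool --series '[[[0, 0, -6], [0, 0, 0], 0], [[0, 0, -10], [0, 0, 0], 0], [[0, 0, -15], [0, 0, 0], 0], [[0, 0, -15], [0, 0, 0], 0], [[0, 0, -10], [0, 0, 0], 0]]'

```text
clock: 15.07
tool_pos: [493.4, -213.7, 156.9]
ee_rot: [3.134, 0.005, -1.478]
contact_force: [0.5, -0.2, -0.7]
width: 0.005
```

```bash
python3 - <<'E'
from h import *
plan((496.7,-213.7,220),-1.48)
cv2.imwrite("pics/s14.png",cv2.resize(env.camera("scene")[170:280,165:265],None,fx=5.5,fy=5.5,interpolation=2))
E
```

```text
t 15.07 at [ 493.4 -213.7  156.9] rot [ 3.134  0.005 -1.478] F [ 0.5 -0.2 -0.7] w 0.005 N 2
[0.0, -1.4, -31.6] [0.004, 0.002, 0.001]
[0.1, -1.5, -31.6] [0.004, 0.002, 0.001]
```

View pics/s14.png

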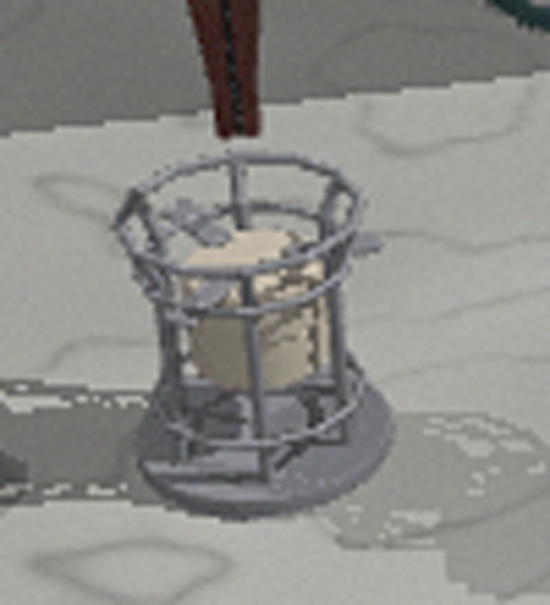

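The fingers are clear and the cakes stay down under the catches. I back off further and take a last look.

Call:
drive_tool --series '[[[0, 0, -25], [0, 0, 0], 0], [[0, 0, -25], [0, 0, 0], 0], [[0, 0, -15], [0, 0, 0], 0], [[0, 0, 0], [0, 0, 0], 0], [[0, 0, 0], [0, 0, 0], 0]]'

```text
clock: 15.53
tool_pos: [493.4, -214.1, 227.5]
ee_rot: [3.136, 0.003, -1.478]
contact_force: [0.2, -0.5, -1.0]
width: 0.008
```

```bash
python3 - <<'E'
from h import *
plan((496.7,-213.7,220),-1.48)
cs=env.calibration("scene");im=env.camera("scene")
cv2.imwrite("pics/s15.png",cv2.resize(im[170:280,165:265],None,fx=5.5,fy=5.5,interpolation=2))
for p in ([497,-214.5,93],[497,-214.5,45]): 
    u,v=proj(cs,p);print("expect",(u-165)*5.5,(v-170)*5.5)
cw=env.calibration("wrist");w=env.camera("wrist");cv2.imwrite("pics/w15.png",w);print(proj(cw,[497,-214.5,93]))
E
```

```text
t 15.53 at [ 493.4 -214.1  227.5] rot [ 3.136e+00  3.000e-03 -1.478e+00] F [ 0.2 -0.5 -1. ] w 0.008 N 1
[-0.1, -3.4, 7.5] [0.006, 0.003, 0.002]
expect 247.58358832121473 259.99611921578
expect 258.05502575377614 355.84015617780443
(np.float64(278.78007719037555), np.float64(195.63233469612948))
```

View pics/s15.png

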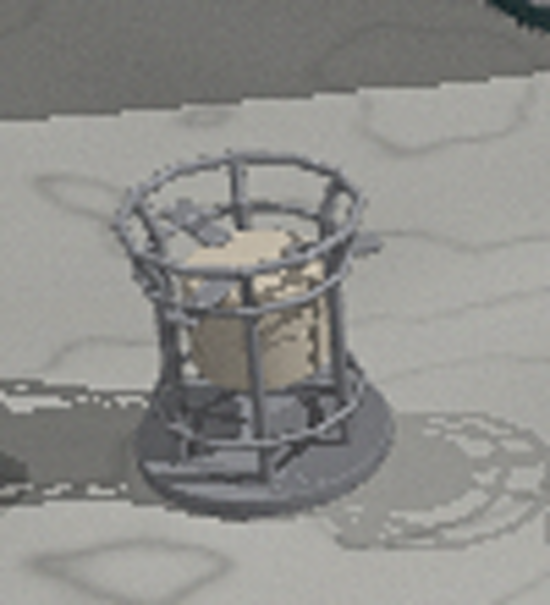

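View pics/w15.png

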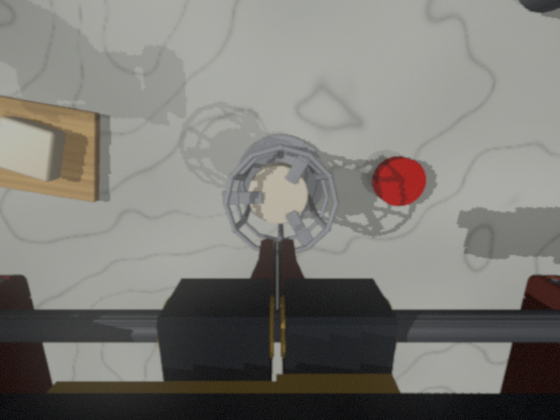

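The wrist view shows all three catches, at (247,198), (297,168) and (300,227), lying over the upper cake at (278,195), where (279,196) was predicted for a top at 93 mm. The scene view shows the pile level and unchanged between two pictures. Handing in.

```bash
python3 -c "
from bench import env
print(env.job_done(), env.read_state()['clock'])"
```

```text
the job is handed in; nothing more can be done
the job is handed in; nothing more can be done
```

I loaded the 60 mm round cake (the middle one of the row) onto the first one and pressed the pile to the bottom stop. I then withdrew and handed the job in about 15.6 s into the 51 s allowed. No verdict was reported.

- **Cakes and catches:** In the last pictures all three catches lie over the upper cake. It shows at (278,195) in the wrist view, against (279,196) predicted for a top at 93 mm. The pile looks level and did not move between the last two scene pictures.
- **Position:** The upper cake looks within about 2 mm of the cage axis. The camera views disagreed with each other by 2–4 mm on absolute position, well inside the 15 mm allowed.
- **Clearance:** The tool was about 108 mm above the rim at the end, with the force reading down to noise.
- **Force:** At the bottom stop the pressing force reached at least 57 N, read only at the end of each call. That is well above the 15 N needed. It went through the fingertips, not the gripper body, so I take it that the 40 N limit does not apply; the wrist limit is 120 N.
- **Not measured:** I judged the lower cake's height and both cakes' tilt only by eye from the scene view.

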